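# Make up a tapping kit and a milling kit in two parts trays

### The arm

A 6-joint arm with a two-finger parallel gripper is mounted at the origin on a cart in front of the work surface, level with it; the furniture and walls round the work are solid. World frame = base frame: x ahead of the robot, y to its left, z up, the work surface at z = 0. Lengths are in m, angles in degrees, forces in N, time in s.
With the tool pointing down it reaches from about 0.35 to 0.875 m from the base axis. Payload 4.2 kg.
Tool frame: the origin (TCP) lies midway between the tips of the shut fingers; the grasp point (between the pads) lies 19 mm behind it; z points along the fingers, y is the line along which they close (so a half turn about z gives the same grasp; the last joint's range is limited). The gripper opens to 87 mm and grips with 3 to 60 N. Pads are 19 mm wide; open, the fingers measure 117 mm over their backs; the gripper's body (75 mm by 190 mm) begins 51 mm behind the grasp point.
Start: joints at [-59.496, 22.042, 0.453, 0, -68.411, -14.817], TCP at [0.169, -0.602, 0.223] pointing down, gripper open.
Joint ranges: [-179.83, 179.83], [-69.29, 118.12], [-61.27, 80.66], [-181.25, 117.63], [-171.15, -9.14], [-177.46, 177.46]. Speed limits (degrees/s): [159.86, 159.86, 180, 180, 180, 180].

### API

Orientations are given as a 3x3 rotation matrix whose columns are the frame's x, y, z axes.
In Python, from station import sense, capture, finish_job, silhouettes, landmark_of gives the robot as it stands.
- The arm moves only by the tool step_arm, never from a script. Its arguments are lists of equal length, an entry for each row: "linear": the shift along the tool's x, y, z in mm, a list of three; "delta_rot": the turn, a rotation vector about the tool's x, y, z in rad, a list of three; "grip": the finger opening in mm, from 0 to 87. A call has 1 to 10 rows; each row shifts and turns the commanded pose from where the row before left it, along the tool's axes as they then stand; what a row does not reach is not made up. A row lasts 1/8 s, in which the tool goes at most 62.5 mm and 10.7 degrees, less where a joint would pass 70% of its speed; a pose out of reach is approached as far as the arm can. A call with a gripper value outside its range is refused whole. The fingers move at their own pace and stop on an object; the grip force is fixed at half the most. Time passes only in rows, so rows that do not move let the fingers close. It gives the time, the measured TCP pose, the force, the opening and the grip force at its end, in the units of the state.
- sense(): the state, without advancing time (a new reading comes with each control period).
- capture(name): name is "side" or "top" or "wrist"; returns a dict with "img" (480x640x3 uint8, red, green, blue), "fx", "fy", "cx", "cy" (pixels), "world_to_cam" (4x4, takes a point from world to camera coordinates); the wrist camera has in their place "mount" (4x4, takes a point from camera to tool coordinates, whose origin is the TCP and whose axes are the flange's). Camera axes: x right, y up, looking along -z (the intrinsics and any distortion apply to the point x, -y, -z); pixel columns grow to the right and rows downward; lengths in m; the calibration is good to about 2 mm. A picture is of the moment at which its call begins: read the wrist's pose just before it. There is no depth.
- finish_job(): hands the job in; it is judged then, once.
Trained networks look in the newest picture that a camera, given by its name, has taken for a name from the list of things; names that differ only in an ending like _2 or _b are one class to them, and where a whole thing is asked for, a point or a joint stands for the part that bears it (a point fixed in the world has none). Each returns a list of dicts, best first, with "score" (0 to 1); they miss things now and then, are a little off and sometimes report something else, mostly with a low value. They report only what shows in the picture. A call takes as long as a camera call. They do not tell look-alikes from the thing itself.
- silhouettes(camera, label): "mask" (480x640 bool, what is visible of it) and "point" ([column, row] in pixels, amid what is visible of it).
- landmark_of(camera, label): "point" ([column, row] in pixels: a listed point, or the origin of a listed thing).
The state is a dict: "time_s": time; "joints": joint angles; "joint_velocities": joint speeds; "effort": joint torques, N m; "tcp_pos": TCP position; "ee_rot": TCP orientation; "wrist_force": force on the tool from outside, world axes, zero at the start; "moment": the same for the moment, N m; "gripper_width": opening from 0.0 (shut) to 1.0 (fully open); "gripper_force": force on a finger pad.
Only numpy, scipy, OpenCV 4.12 (cv2) and the standard library are available. Lean on these libraries where they do the work, as an engineer would, in place of code of your own. Each camera call takes 0.05 s, during which the arm holds its last target. There are 200 camera calls.

### The job

Make up two job kits from the stock standing on the bench. The tapping kit goes in the green tray: the blue tap case and the red oil bottle. The milling kit goes in the orange tray: the yellow cutter block and the jar of screws; stand each thing upright in a bay of its own, set down gently and not dropped, and leave everything else alone, the black plug standing among the stock included.

Things in the scene. Friction and masses are not known exactly. Their poses are not given: they have to be found in the camera images.
- tap_case: Blue moulded tap case, an upright block 39 mm along x, 45 mm along y, 112 mm tall, 0.11 to 0.2 kg. Stands upright. Origin: centre of its underside; z up.
- oil: Red oil bottle, round, 52 mm in diameter up to the sloping shoulder, 158 mm tall over all: body to 108 mm, then a yellow cap 26 mm in diameter from 108 to 128 mm, then a thin spout; 0.23 to 0.4 kg. Stands upright; the body cannot be squeezed. Origin: centre of its underside; z up.
- cutter_block: Yellow plastic cutter block, 40 mm along x, 45 mm along y at the foot, 55 mm tall, sides tapering slightly toward the top; about 0.08 kg. Stands upright. Origin: centre of its underside; z up.
- jar: Round glass jar of screws with a gold lid, 66 mm in diameter, 102 mm tall, 0.25 to 0.45 kg. Stands upright. Origin: centre of its underside; z up.
- plug: Black mains plug lying with its three brass pins up, 46 x 46 x 44 mm. Not part of either kit: a bystander among the stock. (Also in the way, fixed: a blue vice 156 mm tall round x = 0.44, y = 0.07 m, and a grey cabinet 215 mm tall behind the stock, its open drawer reaching forward to about x = 0.66 m.) Origin: centre of its underside; z up.
- green_tray: Green plastic kit tray, fixed to the bench, 94 mm (x) by 184 mm (y), with two square bays 86 x 86 mm inside, side by side along y. Origin: centre of its underside; z up. Bay centres at x = 0, y = +45 and -45 mm. Bay floor (dark mat) 3 mm above the origin; walls and divider 4 mm thick, rims up to 17 mm high. Takes the blue tap case and the oil bottle.
- orange_tray: Orange plastic kit tray, fixed to the bench, 94 mm (x) by 184 mm (y), with two square bays 86 x 86 mm inside, side by side along y. Origin: centre of its underside; z up. Bay centres at x = 0, y = +45 and -45 mm. Bay floor (dark mat) 3 mm above the origin; walls and divider 4 mm thick, rims up to 17 mm high. Takes the yellow cutter block and the jar.
There are look-alikes about, which are no part of the job. Of the things like the tap_case, leave any that is white; of the rest the larger one is meant.

How it is judged (in metres and radians):
At the end, for the whole second after the job is handed in: Tap case and oil bottle in the green tray, cutter block and jar in the orange tray, each at rest, upright (0.09 rad) on the floor of its own bay: centre within 26 mm of the bay centre in x and y, underside within 4 mm of the bay floor; the plug within 20 mm of where it was (x of tap_case in the frame of green_tray between -0.026 and 0.026 m and (y of tap_case in the frame of green_tray between 0.019 and 0.071 m or y of tap_case in the frame of green_tray between -0.071 and -0.019 m) and z of tap_case in the frame of green_tray between -0.001 and 0.007 m and angle between each of tap_case, oil, cutter_block, jar's own z axis and vertical below 0.09 rad and linear speed of each of tap_case, oil, cutter_block, jar below 0.02 m/s and x of oil in the frame of green_tray between -0.026 and 0.026 m and (y of oil in the frame of green_tray between 0.019 and 0.071 m or y of oil in the frame of green_tray between -0.071 and -0.019 m) and z of oil in the frame of green_tray between -0.001 and 0.007 m and x of cutter_block in the frame of orange_tray between -0.026 and 0.026 m and (y of cutter_block in the frame of orange_tray between 0.019 and 0.071 m or y of cutter_block in the frame of orange_tray between -0.071 and -0.019 m) and z of cutter_block in the frame of orange_tray between -0.001 and 0.007 m and x of jar in the frame of orange_tray between -0.026 and 0.026 m and (y of jar in the frame of orange_tray between 0.019 and 0.071 m or y of jar in the frame of orange_tray between -0.071 and -0.019 m) and z of jar in the frame of orange_tray between -0.001 and 0.007 m and distance of plug from where it was at the start of the episode below 0.02 m); the robot touches nothing.
It fails at once if the black plug is pushed more than 20 mm from its place (distance of plug from where it was at the start of the episode above 0.02 m).
It fails at once if a thing is dropped or rammed into a tray (contact force between it and its tray over 60 N) (contact force between any of tap_case, oil, cutter_block, jar and green_tray above 60 N or contact force between any of tap_case, oil, cutter_block, jar and orange_tray above 60 N).
It also fails if it takes over 115 s, if anything falls off the work surface, if the arm or the gripper's body presses on something with over 40 N, if the wrist force passes 120 N, or if a joint passes its speed limit or range.

## Working session

There is one attempt and no reset: what is moved stays moved. The work goes in short steps, Python scripts to look and compute and a tool call to move; the robot and the scene stay as the last step left them, time stands still between calls to the robot, and variables do not carry over. Pictures are saved under pics/ and viewed, at most 14 in all, crops included, and the job is handed in when it is done.

Besides the shell and the picture viewer there is one more tool, called after "Emit:" as name(argument=value, ...) on one line, values as JSON. step_arm: Moves the arm, as the interface text tells. Its arguments: {"type":"object","properties":{"linear":{"type":"array"},"delta_rot":{"type":"array"},"grip":{"type":"array"}},"required":["linear","delta_rot","grip"]}

```bash
mkdir -p pics; ls; python3 - <<'E'
from station import *
import cv2,numpy as np
s=sense();print(s['tcp_pos'],s['ee_rot'],s['gripper_width'],s['time_s'])
for c in ['side','top']:
    d=capture(c);cv2.imwrite(f'pics/{c}0.png',d['img'][:,:,::-1])
    print(c,d['fx'],d['fy'],d['cx'],d['cy'],d.keys());print(np.round(d['world_to_cam'],4).tolist())
    for l in ['tap_case','oil','cutter_block','jar','plug','green_tray','orange_tray']:
        print(l,[(np.round(r['point']).tolist(),round(r['score'],2)) for r in landmark_of(c,l)])
E
```

```text
pics
[ 0.16883096 -0.60111752  0.22145306] [[-9.62816043e-01 -2.70157112e-01 -6.34139042e-04]
 [-2.70157853e-01  9.62813752e-01  2.10085945e-03]
 [ 4.29956668e-05  2.19405883e-03 -9.99997592e-01]] 0.9983680873202174 0.0
side 597.2402053380531 597.2402053380531 319.7978333595673 239.93493556079824 dict_keys(['img', 'fx', 'fy', 'cx', 'cy', 'world_to_cam'])
[[0.9857, -0.168, -0.0139, -0.5208], [0.0866, 0.4338, 0.8968, -0.0115], [-0.1446, -0.8852, 0.4422, -1.421], [0.0, 0.0, 0.0, 1.0]]
tap_case [([385.0, 338.0], 0.89), ([355.0, 226.0], 0.88)]
oil [([362.0, 256.0], 0.86)]
cutter_block [([384.0, 286.0], 0.96)]
jar [([308.0, 248.0], 0.78)]
plug [([276.0, 263.0], 0.57)]
green_tray []
orange_tray [([307.0, 302.0], 0.84)]
top 600.3982305654698 600.3982305654698 325.4949130903419 243.2774317560725 dict_keys(['img', 'fx', 'fy', 'cx', 'cy', 'world_to_cam'])
[[0.0281, -0.9994, 0.0209, -0.1877], [0.992, 0.0304, 0.1225, -0.5255], [-0.1231, 0.0173, 0.9922, -1.3121], [0.0, 0.0, 0.0, 1.0]]
tap_case [([265.0, 209.0], 0.89), ([472.0, 237.0], 0.75), ([430.0, 215.0], 0.54)]
oil [([328.0, 218.0], 0.67)]
cutter_block [([385.0, 215.0], 0.91)]
jar [([295.0, 265.0], 0.81)]
plug [([317.0, 298.0], 0.6)]
green_tray [([172.0, 205.0], 0.62)]
orange_tray [([402.0, 281.0], 0.78)]
```

View pics/side0.png

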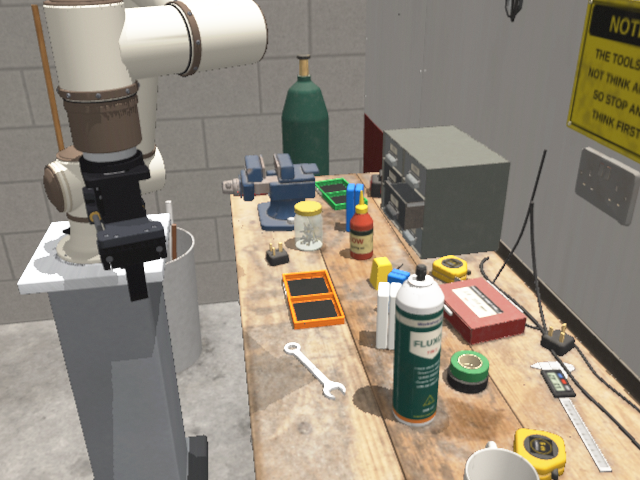

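View pics/top0.png

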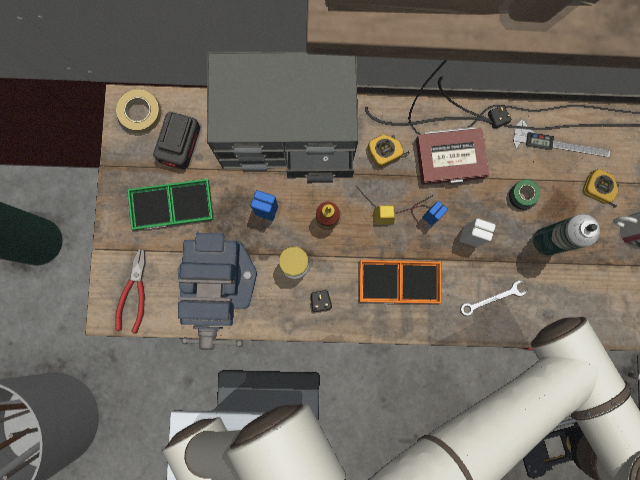

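```bash
cat > h.py <<'E'
from station import *
import cv2,numpy as np
def ray(d,p):
    W=np.array(d['world_to_cam']);R,t=W[:3,:3],W[:3,3]
    v=np.array([(p[0]-d['cx'])/d['fx'],-(p[1]-d['cy'])/d['fy'],-1.])
    return -R.T@t, R.T@v
def atz(d,p,z):
    o,v=ray(d,p); return o+v*(z-o[2])/v[2]
def px(d,P):
    c=(np.array(d['world_to_cam'])@np.append(P,1))[:3]
    return np.array([d['cx']+d['fx']*c[0]/-c[2], d['cy']-d['fy']*c[1]/-c[2]])
E
python3 - <<'E'
from h import *
for c in ['side','top']:
    d=capture(c)
    for l in ['tap_case','oil','cutter_block','jar','plug','green_tray','orange_tray']:
        for r in landmark_of(c,l): print(c,l,np.round(atz(d,r['point'],0),3),round(r['score'],2))
E
```

```text
side tap_case [ 0.562 -0.5    0.   ] 0.96
side tap_case [ 0.602 -0.038  0.   ] 0.66
side oil [ 0.594 -0.178  0.   ] 0.75
side oil [ 0.45  -0.341  0.   ] 0.21
side cutter_block [ 0.61  -0.305  0.   ] 0.8
side jar [ 0.482 -0.114  0.   ] 0.6
side plug [ 0.4   -0.178  0.   ] 0.6
side plug [ 0.592 -0.164  0.   ] 0.29
side green_tray [0.611 0.172 0.   ] 0.86
side orange_tray [ 0.486 -0.111  0.   ] 0.67
top tap_case [ 0.609 -0.033  0.   ] 0.84
top tap_case [ 0.566 -0.506  0.   ] 0.73
top tap_case [ 0.606 -0.413  0.   ] 0.54
top oil [ 0.594 -0.173  0.   ] 0.64
top cutter_block [ 0.603 -0.305  0.   ] 0.59
top cutter_block [ 0.597 -0.175  0.   ] 0.34
top jar [ 0.477 -0.108  0.   ] 0.97
top plug [ 0.397 -0.164  0.   ] 0.57
top green_tray [0.611 0.186 0.   ] 0.79
top orange_tray [ 0.459 -0.344  0.   ] 0.75
```

The side picture shows the stock between vice and bottle row. The top picture shows the tap-case candidates: blue at (264,205), a smaller blue at (435,213), white at (478,233). The blue one at (264,205) fits as the larger non-white one. I'll check this in a crop and fit the poses to the masks.

```bash
cat > fit.py <<'E'
from h import *
from scipy.optimize import minimize
a=np.linspace(0,2*np.pi,24,endpoint=False)
def box(lx,ly,h,top=1.): return np.array([[sx*lx/2*k,sy*ly/2*k,z] for z,k in((0,1),(h,top)) for sx in(-1,1) for sy in(-1,1)])
def cyl(*rz): return np.array([[r*np.cos(t),r*np.sin(t),z] for r,z in rz for t in a])
# each model = list of convex parts
M={'tap_case':[box(.039,.045,.112)],'oil':[cyl((.026,0),(.026,.085),(.013,.108)),cyl((.013,.108),(.013,.128)),cyl((.004,.128),(.003,.158))],
 'cutter_block':[box(.040,.045,.055,.9)],'jar':[cyl((.033,0),(.033,.102))],'green_tray':[box(.094,.184,.017)],'orange_tray':[box(.094,.184,.017)],'plug':[box(.046,.046,.025)]}
def render(d,parts,p):
    c,s=np.cos(p[2]),np.sin(p[2]);im=np.zeros((960,1280),np.uint8)
    for P in parts:
        Q=np.c_[c*P[:,0]-s*P[:,1]+p[0],s*P[:,0]+c*P[:,1]+p[1],P[:,2]]
        u=np.array([px(d,q) for q in Q])*2+.5
        cv2.fillConvexPoly(im,cv2.convexHull((u*16).astype(np.int32)),255,shift=4)
    return cv2.GaussianBlur(im,(0,0),2)/255.
def fit(ds,name,x,y,masks,yaws):
    T={c:cv2.GaussianBlur(cv2.resize(m.astype(np.uint8)*255,(1280,960)),(0,0),2)/255. for c,m in masks.items()}
    f=lambda q:sum(((render(ds[c],M[name],(q[0]/100,q[1]/100,q[2]/10))-T[c])**2).sum()/T[c].sum() for c in T)
    best=min((minimize(f,[x*100,y*100,w*10],method='Nelder-Mead',options=dict(initial_simplex=[[x*100,y*100,w*10],[x*100+1,y*100,w*10],[x*100,y*100+1,w*10],[x*100,y*100,w*10+2]],maxiter=70)) for w in yaws),key=lambda r:r.fun)
    q=best.x;return q[0]/100,q[1]/100,np.degrees(q[2]/10),best.fun
E
python3 - <<'E'
from fit import *
ds={c:capture(c) for c in('side','top')}
cv2.imwrite('pics/crop.png',cv2.resize(ds['top']['img'][170:270,220:520,::-1],(780,260),interpolation=2))
g={'tap_case':(.605,-.035),'oil':(.594,-.175),'cutter_block':(.605,-.305),'jar':(.48,-.11),'green_tray':(.611,.18),'orange_tray':(.459,-.344),'plug':(.4,-.165)}
for n,(x,y) in g.items():
    ms={}
    for c in ds:
        rs=[r for r in silhouettes(c,n) if np.linalg.norm(atz(ds[c],r['point'],.03)[:2]-[x,y])<.07]
        if rs: ms[c]=rs[0]['mask']
    yaws=[0] if n in('oil','jar') else [-.4,0,.4] if n!='plug' else[0]
    for sub in ({'top'},{'side','top'}):
        mm={k:v for k,v in ms.items() if k in sub}
        if mm and not(sub=={'top'} and 'side' not in ms): print(n,list(mm),np.round(fit(ds,n,x,y,mm,yaws),4),[int(v.sum()) for v in mm.values()])
E
```

```text
tap_case ['top'] [  0.6067  -0.0341 -16.9172   0.0322] [573]
oil ['top'] [ 0.5913 -0.1733  6.5284  0.0118] [545]
oil ['side', 'top'] [ 0.5923 -0.1731  8.8846  0.0395] [1192, 545]
cutter_block ['top'] [ 0.6017 -0.3046  7.4816  0.0971] [355]
cutter_block ['side', 'top'] [  0.6015  -0.3044 -15.4485   0.3906] [487, 355]
jar ['top'] [ 0.4819 -0.1036 -2.555   0.0107] [802]
jar ['side', 'top'] [ 0.4834 -0.1034 -5.2239  0.0642] [1314, 802]
green_tray ['top'] [6.1270e-01 1.8610e-01 9.7138e+00 3.1000e-03] [3445]
green_tray ['side', 'top'] [0.6123 0.1895 9.2621 0.4356] [760, 3445]
orange_tray ['top'] [ 0.4515 -0.3442  0.2049  0.0049] [3407]
orange_tray ['side', 'top'] [ 0.4521 -0.3425  0.5307  0.0242] [2734, 3407]
plug ['top'] [ 0.4024 -0.1638  8.9483  0.0657] [375]
```

View pics/crop.png

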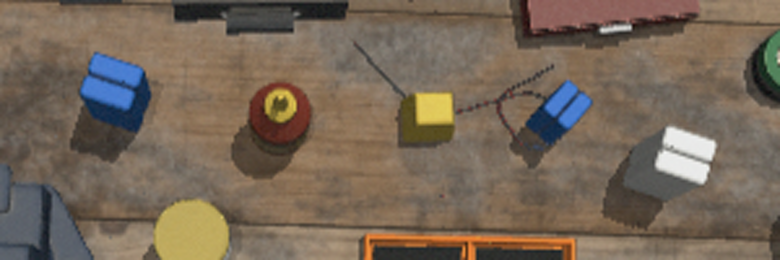

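The crop confirms it: the large blue block at top (264,205) is the tap case. The small blue one at (435,213) and the white one at (478,233) are look-alikes. Next, a small planner helper.

```bash
cat > plan.py <<'E'
import sys
from h import *
# python3 plan.py x y z(mm) closing_angle(deg) : total shift in present tool axes (mm), turn about tool z (rad)
x,y,z,a=map(float,sys.argv[1:5]); s=sense();R=np.array(s['ee_rot']);p=np.array(s['tcp_pos'])*1000
d=R.T@(np.array([x,y,z])-p); cur=np.degrees(np.arctan2(R[1,1],R[0,1]))
t=(a-cur+90)%180-90
Rt=R.T@np.diag([1,1,1]); c,s_=np.cos(np.radians(t)),np.sin(np.radians(t)); Rn=np.array([[c,-s_,0],[s_,c,0],[0,0,1]])@R
print('tcp',p.round(1),'t',s['time_s'],'w',s['gripper_width'],'shift',d.round(1),'turn',round(-np.radians(t),3),'tilt z',R[:,2].round(4),'joints',np.round(s['joints'],0))
print('shift after turning', (Rn.T@(np.array([x,y,z])-p)).round(1))
E
python3 plan.py 602 -304.5 130 0
python3 - <<'E'
from h import *
d=capture('top')
for p,z in [((215,235),.156),((238,235),.156),((256,275),.02),((245,240),.03),((357,172),0),((208,165),0),((305,178),.1)]: print(p,z,atz(d,p,z).round(3))
E
```

```text
tcp [ 169.  -601.7  222.5] t 2.4 w 1.0018602542171597 shift [-497.2  169.    92.5] turn -1.297 tilt z [-0.  0. -1.] joints [-59.  22.   0.   0. -68. -15.]
shift after turning [-297.2 -433.    92.5]
(215, 235) 0.156 [0.526 0.055 0.156]
(238, 235) 0.156 [0.527 0.008 0.156]
(256, 275) 0.02 [ 0.456 -0.018  0.02 ]
(245, 240) 0.03 [0.533 0.009 0.03 ]
(357, 172) 0 [ 0.705 -0.242  0.   ]
(208, 165) 0 [0.71  0.106 0.   ]
(305, 178) 0.1 [ 0.663 -0.123  0.1  ]
```

Emit:
step_arm(linear=[[-49.7, 16.9, 0], [-49.7, 16.9, 0], [-49.7, 16.9, 0], [-49.7, 16.9, 0], [-49.7, 16.9, 0], [-49.7, 16.9, 0], [-49.7, 16.9, 0], [-49.7, 16.9, 0], [-49.7, 16.9, 0], [-49.7, 16.9, 0]], delta_rot=[[0, 0, 0], [0, 0, 0], [0, 0, 0], [0, 0, 0], [0, 0, 0], [0, 0, 0], [0, 0, 0], [0, 0, 0], [0, 0, 0], [0, 0, 0]], grip=[87, 87, 87, 87, 87, 87, 87, 87, 87, 87])

```text
time_s: 3.7
tcp_pos: [0.6032, -0.3035, 0.2227]
ee_rot: [[-0.963, -0.271, 0.0], [-0.271, 0.963, -0.0], [-0.0, -0.0, -1.0]]
wrist_force: [-0.1, -1.3, 0.2]
gripper_width: 1.002
gripper_force: 0.0
```

Emit:
step_arm(linear=[[0, 0, 11], [0, 0, 11], [0, 0, 11], [0, 0, 11], [0, 0, 11], [0, 0, 11], [0, 0, 11], [0, 0, 11], [0, 0, 0], [0, 0, 0]], delta_rot=[[0, 0, -0.162], [0, 0, -0.162], [0, 0, -0.162], [0, 0, -0.162], [0, 0, -0.162], [0, 0, -0.162], [0, 0, -0.162], [0, 0, -0.162], [0, 0, 0], [0, 0, 0]], grip=[87, 87, 87, 87, 87, 87, 87, 87, 87, 87])

```text
time_s: 4.95
tcp_pos: [0.6021, -0.3048, 0.1351]
ee_rot: [[-0.003, -1.0, 0.001], [-1.0, 0.003, -0.0], [0.0, -0.001, -1.0]]
wrist_force: [0.9, 0.3, 0.4]
gripper_width: 0.996
gripper_force: 0.0
```

```bash
python3 plan.py 602 -304.5 16 0; python3 - <<'E'
from h import *
s=sense();d=capture('wrist');cv2.imwrite('pics/w1.png',d['img'][:,:,::-1]);print({k:v for k,v in d.items() if k!='img'})
E
```

```text
tcp [ 602.1 -304.8  135.1] t 4.95 w 0.9959875512725046 shift [ -0.3   0.2 119.1] turn -0.003 tilt z [ 6.e-04 -4.e-04 -1.e+00] joints [-13.  31.   1.   0. -61.  13.]
shift after turning [ -0.3   0.2 119.1]
{'fx': 408.12611709915655, 'fy': 408.12611709915655, 'cx': 316.37936653433434, 'cy': 230.653110163904, 'mount': array([[ 4.53367895e-04,  9.53848857e-01,  3.00286784e-01,
         8.17445778e-02],
       [ 9.99999424e-01, -1.40353434e-04, -1.06395516e-03,
         1.07677183e-04],
       [-9.72706127e-04,  3.00287093e-01, -9.53848371e-01,
        -1.62376138e-01],
       [ 0.00000000e+00,  0.00000000e+00,  0.00000000e+00,
         1.00000000e+00]])}
```

View pics/w1.png

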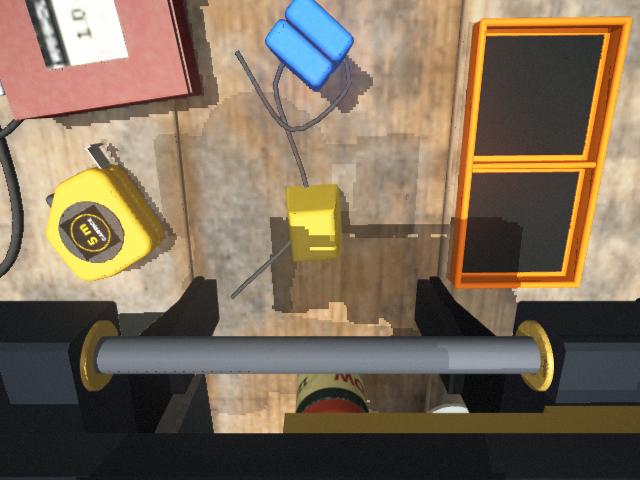

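The wrist picture shows the cutter block at about (315,222), close to square with the tool, and the small blue look-alike above it. I'll fit the block's pose from this picture.

```bash
cat > wfit.py <<'E'
import sys
from fit import *
n,x,y=sys.argv[1],float(sys.argv[2]),float(sys.argv[3]); yaws=[float(v) for v in sys.argv[4:]] or [0]
s=sense();d=capture('wrist');T=np.eye(4);T[:3,:3]=s['ee_rot'];T[:3,3]=s['tcp_pos']
d['world_to_cam']=np.linalg.inv(T@d['mount'])
for r in silhouettes('wrist',n): print(r['point'],round(r['score'],2),np.round(fit({'w':d},n,x,y,{'w':r['mask']},yaws),4),atz(d,r['point'],.05).round(3))
E
python3 wfit.py cutter_block .602 -.305 -.2 0 .2; python3 wfit.py orange_tray .452 -.343 0
```

```text
[314.8, 222.5] 0.68 [ 0.6022 -0.3088  6.1871  0.191 ] [ 0.603 -0.314  0.05 ]
[535.8, 147.7] 0.67 [ 0.4515 -0.3446  0.4951  0.0044] [ 0.471 -0.36   0.05 ]
[448.2, 411.2] 0.23 [ 2.234000e-01 -3.230000e-02  1.550523e+02  8.273000e-01] [ 0.505 -0.169  0.05 ]
```

Emit:
step_arm(linear=[[2, 0, 20], [0, 0, 20], [0, 0, 20], [0, 0, 20], [0, 0, 20], [0, 0, 12], [0, 0, 7], [0, 0, 0]], delta_rot=[[0, 0, 0], [0, 0, 0], [0, 0, 0], [0, 0, 0], [0, 0, 0], [0, 0, 0], [0, 0, 0], [0, 0, 0]], grip=[87, 87, 87, 87, 87, 87, 87, 87])

```text
time_s: 6.2
tcp_pos: [0.6018, -0.3066, 0.0154]
ee_rot: [[-0.001, -1.0, -0.0], [-1.0, 0.001, 0.0], [-0.0, 0.0, -1.0]]
wrist_force: [1.0, -1.4, 1.4]
gripper_width: 0.997
gripper_force: 0.0
```

Emit:
step_arm(linear=[[0, 0, 0], [0, 0, 0], [0, 0, 0], [0, 0, 0], [0, 0, 0], [0, 0, 0], [0, 0, 0], [0, 0, 0]], delta_rot=[[0, 0, 0], [0, 0, 0], [0, 0, 0], [0, 0, 0], [0, 0, 0], [0, 0, 0], [0, 0, 0], [0, 0, 0]], grip=[25, 25, 25, 25, 25, 25, 25, 25])

```text
time_s: 7.2
tcp_pos: [0.6019, -0.3066, 0.0155]
ee_rot: [[-0.001, -1.0, 0.0], [-1.0, 0.001, -0.0], [0.0, -0.0, -1.0]]
wrist_force: [0.4, -0.3, -0.3]
gripper_width: 0.41
gripper_force: 29.5
```

Emit:
step_arm(linear=[[0, 0, -5], [0, 0, -20], [0, 0, -30], [0, 0, -30], [16.4, 30, 0], [16.4, 30, 0], [16.4, 30, 0], [16.4, 30, 0], [16.4, 30, 0], [0, 0, 0]], delta_rot=[[0, 0, 0], [0, 0, 0], [0, 0, 0], [0, 0, 0], [0, 0, 0], [0, 0, 0], [0, 0, 0], [0, 0, 0], [0, 0, 0], [0, 0, 0]], grip=[25, 25, 25, 25, 25, 25, 25, 25, 25, 25])

```text
time_s: 8.45
tcp_pos: [0.4495, -0.3891, 0.1008]
ee_rot: [[-0.004, -1.0, -0.001], [-1.0, 0.004, 0.001], [-0.001, 0.001, -1.0]]
wrist_force: [0.1, 0.0, -0.9]
gripper_width: 0.407
gripper_force: 29.4
```

```bash
python3 plan.py 451.5 -389 19.5 0; python3 - <<'E'
from h import *
d=capture('wrist');d2=capture('side');cv2.imwrite('pics/w2.png',cv2.hconcat([cv2.resize(d['img'][:,:,::-1],(400,300)),cv2.resize(d2['img'][180:390,220:500,::-1],(400,300))]))
E
```

```text
tcp [ 449.5 -389.1  100.8] t 8.45 w 0.4074546213176118 shift [-0.1 -2.1 81.3] turn -0.004 tilt z [-9.e-04  6.e-04 -1.e+00] joints [-25.  26. -13.  -0. -51.  25.]
shift after turning [-0.1 -2.1 81.3]
```

View pics/w2.png

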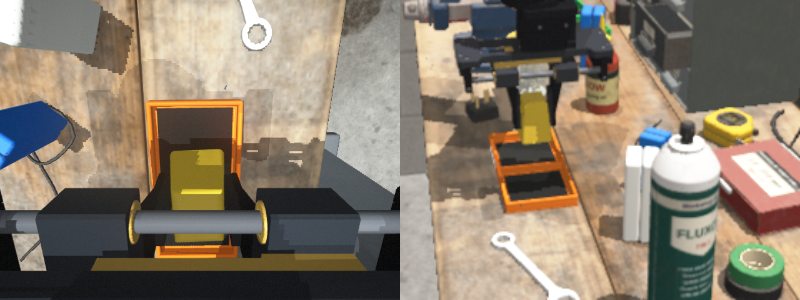

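The block is held between the fingers and hangs above the far orange bay. I'll lower it.

Emit:
step_arm(linear=[[0, -1, 20], [0, 0, 25], [0, 0, 20], [0, 0, 8], [0, 0, 4], [0, 0, 2], [0, 0, 1], [0, 0, 0]], delta_rot=[[0, 0, 0], [0, 0, 0], [0, 0, 0], [0, 0, 0], [0, 0, 0], [0, 0, 0], [0, 0, 0], [0, 0, 0]], grip=[25, 25, 25, 25, 25, 25, 25, 25])

```text
time_s: 9.55
tcp_pos: [0.4529, -0.3886, 0.021]
ee_rot: [[-0.001, -1.0, 0.001], [-1.0, 0.001, -0.0], [0.0, -0.001, -1.0]]
wrist_force: [-1.1, 0.3, -1.5]
gripper_width: 0.412
gripper_force: 29.4
```

Emit:
step_arm(linear=[[0, 0, 1], [0, 0, 0.5], [0, 0, 0], [0, 0, 0]], delta_rot=[[0, 0, 0], [0, 0, 0], [0, 0, 0], [0, 0, 0]], grip=[25, 25, 25, 25])

```text
time_s: 10.05
tcp_pos: [0.4527, -0.3885, 0.019]
ee_rot: [[-0.001, -1.0, 0.0], [-1.0, 0.001, -0.0], [0.0, -0.0, -1.0]]
wrist_force: [0.3, 0.3, -0.8]
gripper_width: 0.409
gripper_force: 29.4
```

Emit:
step_arm(linear=[[0, 0, 0], [0, 0, 0], [0, 0, 0], [0, 0, 0], [0, 0, -10], [0, 0, -20], [0, 0, -50], [0, 0, -50], [0, 0, -10], [0, 0, 0]], delta_rot=[[0, 0, 0], [0, 0, 0], [0, 0, 0], [0, 0, 0], [0, 0, 0], [0, 0, 0], [0, 0, 0], [0, 0, 0], [0, 0, 0], [0, 0, 0]], grip=[46, 46, 46, 46, 46, 46, 87, 87, 87, 87])

```text
time_s: 11.3
tcp_pos: [0.4529, -0.3884, 0.1602]
ee_rot: [[-0.001, -1.0, 0.002], [-1.0, 0.001, -0.001], [0.001, -0.002, -1.0]]
wrist_force: [0.5, -0.0, -0.7]
gripper_width: 0.898
gripper_force: 0.0
```

```bash
python3 wfit.py cutter_block .452 -.389 0 ; python3 plan.py 482.5 -103.5 160 0
```

```text
[315.9, 219.6] 0.97 [ 0.4513 -0.3891  4.0366  0.1223] [ 0.453 -0.392  0.05 ]
tcp [ 451.9 -387.9  157.8] t 11.4 w 0.9587436563184099 shift [-284.4  -30.3   -1.8] turn -0.001 tilt z [-0.0021  0.0016 -1.    ] joints [-25.  22.  -9.  -0. -59.  25.]
shift after turning [-284.4  -30.6   -1.8]
```

Emit:
step_arm(linear=[[-47, -5, 0], [-47, -5, 0], [-47, -5, 0], [-47, -5, 0], [-47, -5, 0], [-49, -5, 0], [0, 0, 0], [0, 0, 0]], delta_rot=[[0, 0, 0], [0, 0, 0], [0, 0, 0], [0, 0, 0], [0, 0, 0], [0, 0, 0], [0, 0, 0], [0, 0, 0]], grip=[87, 87, 87, 87, 87, 87, 87, 87])

```text
time_s: 12.4
tcp_pos: [0.4824, -0.1045, 0.158]
ee_rot: [[-0.001, -1.0, -0.003], [-1.0, 0.001, -0.0], [0.0, 0.003, -1.0]]
wrist_force: [0.4, -0.3, -0.5]
gripper_width: 0.998
gripper_force: 0.0
```

```bash
python3 wfit.py jar .4825 -.1035 0 ; python3 plan.py 482.5 -103.5 45 0;python3 wfit.py plug .4024 -.1638 0
```

```text
[312.6, 240.2] 0.59 [ 0.4824 -0.1054 13.8459  0.0429] [ 0.484 -0.094  0.05 ]
tcp [ 482.5 -105.3  158.3] t 12.5 w 1.004849387570951 shift [ -1.8  -0.2 113.3] turn -0.002 tilt z [-1.8e-03 -2.0e-04 -1.0e+00] joints [  7.  13. -23.  -0. -54.  -7.]
shift after turning [ -1.8  -0.2 113.3]
[420.7, 131.5] 0.9 [ 0.4043 -0.1659  5.9043  0.1865] [ 0.414 -0.169  0.05 ]
```

Emit:
step_arm(linear=[[0, 0, 20], [0, 0, 20], [0, 0, 20], [0, 0, 20], [0, 0, 20], [0, 0, 10], [0, 0, 3], [0, 0, 0]], delta_rot=[[0, 0, 0], [0, 0, 0], [0, 0, 0], [0, 0, 0], [0, 0, 0], [0, 0, 0], [0, 0, 0], [0, 0, 0]], grip=[87, 87, 87, 87, 87, 87, 87, 87])

```text
time_s: 13.6
tcp_pos: [0.4833, -0.1047, 0.0464]
ee_rot: [[-0.001, -1.0, 0.001], [-1.0, 0.001, -0.0], [0.0, -0.001, -1.0]]
wrist_force: [-0.6, -0.0, 0.5]
gripper_width: 0.998
gripper_force: 0.0
```

Emit:
step_arm(linear=[[0, 0, 0], [0, 0, 0], [0, 0, 0], [0, 0, 0], [0, 0, 0], [0, 0, 0]], delta_rot=[[0, 0, 0], [0, 0, 0], [0, 0, 0], [0, 0, 0], [0, 0, 0], [0, 0, 0]], grip=[50, 50, 50, 50, 50, 50])

```text
time_s: 14.35
tcp_pos: [0.4831, -0.1044, 0.0464]
ee_rot: [[-0.001, -1.0, 0.0], [-1.0, 0.001, -0.0], [0.0, -0.0, -1.0]]
wrist_force: [-1.8, 0.7, 4.3]
gripper_width: 0.747
gripper_force: 30.0
```

Emit:
step_arm(linear=[[0, 0, -5], [0, 0, -15], [0, 0, -25], [0, 0, -30], [30, 5, 0], [45, 7, 0], [45, 7, 0], [45, 7, 0], [29.5, 5.5, 0], [0, 0, 0]], delta_rot=[[0, 0, 0], [0, 0, 0], [0, 0, 0], [0, 0, 0], [0, 0, 0], [0, 0, 0], [0, 0, 0], [0, 0, 0], [0, 0, 0], [0, 0, 0]], grip=[50, 50, 50, 50, 50, 50, 50, 50, 50, 50])

```text
time_s: 15.6
tcp_pos: [0.4502, -0.3004, 0.12]
ee_rot: [[-0.005, -1.0, -0.002], [-1.0, 0.005, 0.001], [-0.001, 0.002, -1.0]]
wrist_force: [-0.0, 1.1, -2.4]
gripper_width: 0.744
gripper_force: 30.0
```

```bash
python3 plan.py 451.5 -299 50.4 0; python3 - <<'E'
from h import *
d=capture('wrist');d2=capture('side');cv2.imwrite('pics/w3.png',cv2.hconcat([cv2.resize(d['img'][:,:,::-1],(400,300)),cv2.resize(d2['img'][180:390,220:500,::-1],(400,300))]))
E
```

```text
tcp [ 450.2 -300.4  120. ] t 15.6 w 0.7444019840064362 shift [-1.3 -1.5 69.6] turn -0.005 tilt z [-1.7e-03  9.0e-04 -1.0e+00] joints [-17.  20. -19.  -0. -51.  16.]
shift after turning [-1.3 -1.5 69.6]
```

View pics/w3.png

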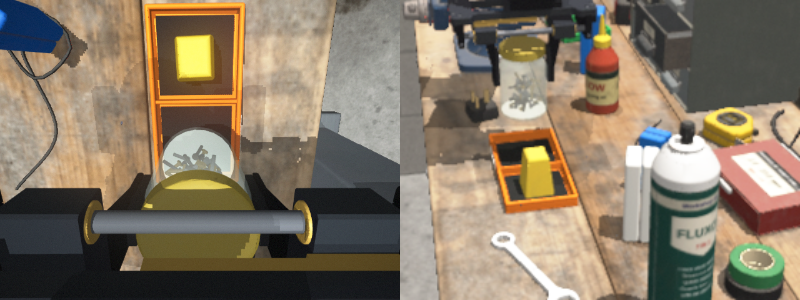

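The cutter block stands in the far bay and the jar hangs upright over the near one. I'll lower the jar.

Emit:
step_arm(linear=[[0, 0, 15], [0, 0, 20], [0, 0, 18], [0, 0, 8], [0, 0, 4], [0, 0, 3], [0, 0, 2], [0, 0, 0.5], [0, 0, 0.5], [0, 0, 0]], delta_rot=[[0, 0, 0], [0, 0, 0], [0, 0, 0], [0, 0, 0], [0, 0, 0], [0, 0, 0], [0, 0, 0], [0, 0, 0], [0, 0, 0], [0, 0, 0]], grip=[50, 50, 50, 50, 50, 50, 50, 50, 50, 50])

```text
time_s: 16.95
tcp_pos: [0.4514, -0.299, 0.0502]
ee_rot: [[-0.001, -1.0, 0.0], [-1.0, 0.001, -0.0], [0.0, -0.0, -1.0]]
wrist_force: [-0.6, -0.1, -3.5]
gripper_width: 0.751
gripper_force: 30.0
```

Emit:
step_arm(linear=[[0, 0, 0.5], [0, 0, 0.5], [0, 0, 0]], delta_rot=[[0, 0, 0], [0, 0, 0], [0, 0, 0]], grip=[50, 50, 50])

```text
time_s: 17.32
tcp_pos: [0.4513, -0.299, 0.0494]
ee_rot: [[-0.001, -1.0, 0.0], [-1.0, 0.001, -0.0], [0.0, -0.0, -1.0]]
wrist_force: [-1.0, 0.4, 0.7]
gripper_width: 0.749
gripper_force: 30.0
```

Contact (the weight has come off). Releasing and lifting.

Emit:
step_arm(linear=[[0, 0, 0], [0, 0, 0], [0, 0, 0], [0, 0, 0], [0, 0, -20], [0, 0, -50], [0, 0, -60], [0, 0, -20], [0, 0, 0]], delta_rot=[[0, 0, 0], [0, 0, 0], [0, 0, 0], [0, 0, 0], [0, 0, 0], [0, 0, 0], [0, 0, 0], [0, 0, 0], [0, 0, 0]], grip=[87, 87, 87, 87, 87, 87, 87, 87, 87])

```text
time_s: 18.45
tcp_pos: [0.4522, -0.2992, 0.2008]
ee_rot: [[-0.001, -1.0, 0.004], [-1.0, 0.001, -0.001], [0.001, -0.004, -1.0]]
wrist_force: [-0.3, -0.5, 0.3]
gripper_width: 1.0
gripper_force: 0.0
```

```bash
python3 plan.py 607 -34 200 73;python3 plan.py 607 -34 200 -17
```

```text
tcp [ 452.2 -299.2  200.8] t 18.45 w 0.9995174330460801 shift [-265.4 -154.6    1.2] turn -1.275 tilt z [ 0.0043 -0.0013 -1.    ] joints [-16.  15. -13.   0. -62.  16.]
shift after turning [  70.5 -298.9    2.2]
tcp [ 452.2 -299.2  200.8] t 18.45 w 0.9995174330460801 shift [-265.4 -154.6    1.2] turn 0.296 tilt z [ 0.0043 -0.0013 -1.    ] joints [-16.  15. -13.   0. -62.  16.]
shift after turning [-298.9  -70.5    0.8]
```

Emit:
step_arm(linear=[[-44, -26, 0], [-44, -26, 0], [-44, -26, 0], [-44, -26, 0], [-44, -26, 0], [-45, -25, 0], [0, 0, 0], [0, 0, 0], [0, 0, 0], [0, 0, 0]], delta_rot=[[0, 0, 0], [0, 0, 0], [0, 0, 0], [0, 0, 0], [0, 0, 0], [0, 0, 0], [0, 0, 0.17], [0, 0, 0.17], [0, 0, 0.17], [0, 0, 0.17]], grip=[87, 87, 87, 87, 87, 87, 87, 87, 87, 87])

```text
time_s: 19.7
tcp_pos: [0.6055, -0.0341, 0.1963]
ee_rot: [[-0.634, -0.773, -0.005], [-0.773, 0.634, -0.0], [0.003, 0.003, -1.0]]
wrist_force: [-0.3, -0.3, 0.2]
gripper_width: 1.002
gripper_force: 0.0
```

Emit:
step_arm(linear=[[0, 0, 0], [0, 0, 0], [0, 0, 0], [0, 0, 0], [0, 0, 0], [0, 0, 0], [0, 0, 0], [0, 0, 0], [0, 0, 0]], delta_rot=[[0, 0, 0.17], [0, 0, 0.17], [0, 0, 0.17], [0, 0, 0.17], [0, 0, 0.17], [0, 0, 0.17], [0, 0, 0.166], [0, 0, 0], [0, 0, 0]], grip=[87, 87, 87, 87, 87, 87, 87, 87, 87])

```text
time_s: 20.82
tcp_pos: [0.6061, -0.0342, 0.1978]
ee_rot: [[-0.957, 0.29, -0.002], [0.29, 0.957, -0.0], [0.002, -0.001, -1.0]]
wrist_force: [-0.4, -0.3, -0.7]
gripper_width: 1.0
gripper_force: 0.0
```

```bash
python3 wfit.py tap_case .607 -.034 -.3 0; python3 plan.py 607 -34 85 73; python3 - <<'E'
from h import *
d=capture('wrist');cv2.imwrite('pics/w4.png',d['img'][:,:,::-1])
E
```

```text
[317.4, 221.6] 0.65 [  0.6062  -0.0337 -16.9207   0.0265] [ 0.612 -0.034  0.05 ]
tcp [606.4 -34.1 198.5] t 20.925 w 1.0008917711911978 shift [ -0.7   0.3 113.5] turn 0.002 tilt z [-1.e-03 -1.e-04 -1.e+00] joints [  12.   21.   -4.   -0.  -65. -119.]
shift after turning [ -0.7   0.3 113.5]
```

View pics/w4.png

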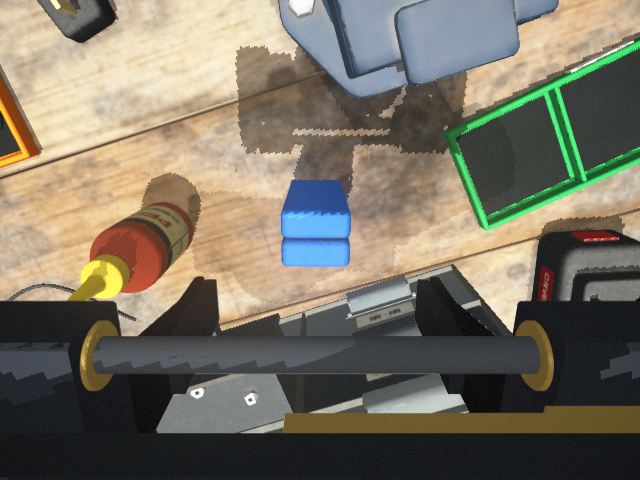

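The wrist picture shows the tap case centred at (316,223) and square with the fingers. The oil bottle is on the left and the green tray is on the right.

Emit:
step_arm(linear=[[0, 0, 20], [0, 0, 25], [0, 0, 25], [0, 0, 20], [0, 0, 15], [0, 0, 8], [0, 0, 3], [0, 0, 0]], delta_rot=[[0, 0, 0], [0, 0, 0], [0, 0, 0], [0, 0, 0], [0, 0, 0], [0, 0, 0], [0, 0, 0], [0, 0, 0]], grip=[87, 87, 87, 87, 87, 87, 87, 87])

```text
time_s: 21.98
tcp_pos: [0.6069, -0.0341, 0.0834]
ee_rot: [[-0.957, 0.292, 0.001], [0.292, 0.957, 0.0], [-0.001, 0.0, -1.0]]
wrist_force: [0.4, -0.6, 0.3]
gripper_width: 1.0
gripper_force: 0.0
```

Emit:
step_arm(linear=[[0, 0, 0], [0, 0, 0], [0, 0, 0], [0, 0, 0], [0, 0, 0], [0, 0, 0], [0, 0, 0], [0, 0, 0]], delta_rot=[[0, 0, 0], [0, 0, 0], [0, 0, 0], [0, 0, 0], [0, 0, 0], [0, 0, 0], [0, 0, 0], [0, 0, 0]], grip=[30, 30, 30, 30, 30, 30, 30, 30])

```text
time_s: 22.98
tcp_pos: [0.6066, -0.0341, 0.0831]
ee_rot: [[-0.956, 0.292, 0.0], [0.292, 0.956, -0.0], [-0.0, -0.0, -1.0]]
wrist_force: [0.7, -1.1, 1.0]
gripper_width: 0.516
gripper_force: 29.9
```

Emit:
step_arm(linear=[[0, 0, -5], [0, 0, -20], [0, 0, -35], [0, 0, -40], [0, 0, -20], [13, 42, 0], [13, 42, 0], [13, 42, 0], [13, 42, 0], [13, 42, 0]], delta_rot=[[0, 0, 0], [0, 0, 0], [0, 0, 0], [0, 0, 0], [0, 0, 0], [0, 0, 0], [0, 0, 0], [0, 0, 0], [0, 0, 0], [0, 0, 0]], grip=[30, 30, 30, 30, 30, 30, 30, 30, 30, 30])

```text
time_s: 24.22
tcp_pos: [0.6053, 0.1871, 0.2031]
ee_rot: [[-0.956, 0.292, -0.0], [0.292, 0.956, 0.0], [0.0, -0.0, -1.0]]
wrist_force: [0.0, -0.2, -0.7]
gripper_width: 0.513
gripper_force: 29.9
```

Emit:
step_arm(linear=[[14, 42, 0], [0, 0, 0], [0, 0, 0], [0, 0, 0], [0, 0, 0], [0, 0, 0]], delta_rot=[[0, 0, 0], [0, 0, -0.154], [0, 0, -0.154], [0, 0, -0.154], [0, 0, 0], [0, 0, 0]], grip=[30, 30, 30, 30, 30, 30])

```text
time_s: 24.98
tcp_pos: [0.6045, 0.2299, 0.203]
ee_rot: [[-0.987, -0.163, -0.0], [-0.163, 0.987, 0.0], [0.0, 0.0, -1.0]]
wrist_force: [-0.8, 0.2, -1.3]
gripper_width: 0.514
gripper_force: 29.9
```

```bash
python3 wfit.py green_tray .6125 .186 .16; python3 plan.py 605 230.4 87 99.5; python3 - <<'E'
from h import *
d=capture('wrist');cv2.imwrite('pics/w5.png',d['img'][:,:,::-1])
E
```

```text
[245.1, 193.3] 0.89 [ 0.6113  0.1861 10.4329  0.1678] [0.599 0.174 0.05 ]
tcp [604.5 229.9 203.1] t 25.075 w 0.5179843045416075 shift [ -0.5   0.4 116.1] turn -0.001 tilt z [-1.e-04 -0.e+00 -1.e+00] joints [  35.   25.    2.   -0.  -67. -116.]
shift after turning [ -0.5   0.4 116.1]
```

View pics/w5.png

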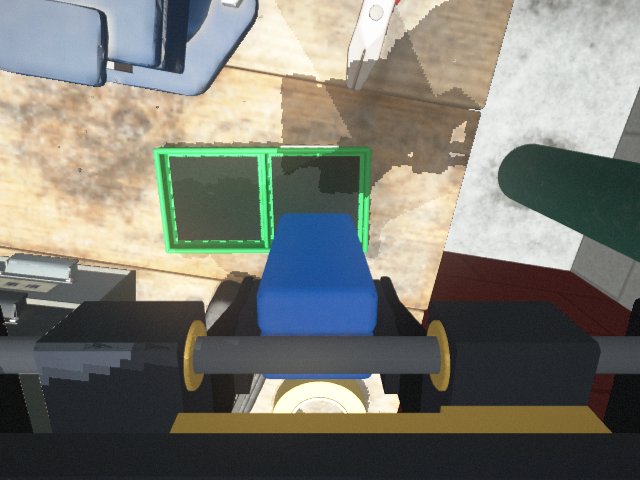

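The case is held upright and square over the right-hand bay, which spans about columns 272–368. I'll lower it.

Emit:
step_arm(linear=[[0, 0, 20], [0, 0, 30], [0, 0, 30], [0, 0, 18], [0, 0, 9], [0, 0, 5], [0, 0, 2.5], [0, 0, 1], [0, 0, 0]], delta_rot=[[0, 0, 0], [0, 0, 0], [0, 0, 0], [0, 0, 0], [0, 0, 0], [0, 0, 0], [0, 0, 0], [0, 0, 0], [0, 0, 0]], grip=[30, 30, 30, 30, 30, 30, 30, 30, 30])

```text
time_s: 26.25
tcp_pos: [0.6048, 0.2301, 0.088]
ee_rot: [[-0.986, -0.165, 0.001], [-0.165, 0.986, 0.0], [-0.001, 0.0, -1.0]]
wrist_force: [0.6, 0.4, -0.7]
gripper_width: 0.516
gripper_force: 29.9
```

Emit:
step_arm(linear=[[0, 0, 0.5], [0, 0, 0.5], [0, 0, 0]], delta_rot=[[0, 0, 0], [0, 0, 0], [0, 0, 0]], grip=[30, 30, 30])

```text
time_s: 26.62
tcp_pos: [0.6046, 0.23, 0.0865]
ee_rot: [[-0.986, -0.165, -0.0], [-0.165, 0.986, -0.0], [0.0, -0.0, -1.0]]
wrist_force: [-0.3, -0.9, -0.9]
gripper_width: 0.513
gripper_force: 29.9
```

Emit:
step_arm(linear=[[0, 0, 0.5], [0, 0, 0], [0, 0, 0], [0, 0, 0], [0, 0, 0], [0, 0, -10], [0, 0, -30], [0, 0, -50], [0, 0, -50], [0, 0, 0]], delta_rot=[[0, 0, 0], [0, 0, 0], [0, 0, 0], [0, 0, 0], [0, 0, 0], [0, 0, 0], [0, 0, 0], [0, 0, 0], [0, 0, 0], [0, 0, 0]], grip=[30, 30, 70, 70, 70, 70, 70, 70, 70, 70])

```text
time_s: 27.88
tcp_pos: [0.607, 0.2311, 0.2328]
ee_rot: [[-0.986, -0.166, 0.011], [-0.166, 0.986, 0.006], [-0.012, 0.004, -1.0]]
wrist_force: [0.6, -0.4, -0.8]
gripper_width: 0.807
gripper_force: 0.0
```

```bash
python3 wfit.py tap_case .605 .23 .16; python3 plan.py 592 -173 225 90
```

```text
[312.1, 206.0] 0.95 [ 0.6054  0.2309 10.0575  0.0334] [0.612 0.23  0.05 ]
tcp [604.5 230.1 227.1] t 27.975 w 0.803841357255904 shift [  78.8 -395.5    1.5] turn 0.166 tilt z [ 0.0013  0.0015 -1.    ] joints [  35.   24.    4.   -0.  -70. -116.]
shift after turning [  12.5 -403.1    1.6]
```

Emit:
step_arm(linear=[[9, -49, 0], [10, -50, 0], [10, -50, 0], [10, -50, 0], [10, -50, 0], [10, -49, 0], [10, -49, 0], [10, -48.5, 0], [0, 0, 0], [0, 0, 0]], delta_rot=[[0, 0, 0], [0, 0, 0], [0, 0, 0], [0, 0, 0], [0, 0, 0], [0, 0, 0], [0, 0, 0], [0, 0, 0], [0, 0, 0.166], [0, 0, 0]], grip=[70, 70, 70, 70, 70, 70, 70, 70, 70, 70])

```text
time_s: 29.22
tcp_pos: [0.591, -0.1737, 0.2244]
ee_rot: [[-1.0, -0.0, -0.003], [-0.0, 1.0, 0.0], [0.003, 0.0, -1.0]]
wrist_force: [-0.0, -1.6, -0.2]
gripper_width: 0.806
gripper_force: 0.0
```

```bash
python3 wfit.py oil .592 -.173 0; python3 plan.py 592 -173 111 90; python3 - <<'E'
from h import *
d=capture('wrist');cv2.imwrite('pics/w6.png',d['img'][:,:,::-1])
E
```

```text
[315.1, 209.4] 0.88 [ 0.5902 -0.1732  9.0035  0.0356] [ 0.594 -0.173  0.05 ]
tcp [ 591.5 -172.8  225.1] t 29.325 w 0.8035172838083752 shift [ -0.7  -0.3 114.1] turn 0.003 tilt z [-1.9e-03  2.0e-04 -1.0e+00] joints [ -1.  21.  -1.  -0. -68. -89.]
shift after turning [ -0.7  -0.3 114.1]
```

View pics/w6.png

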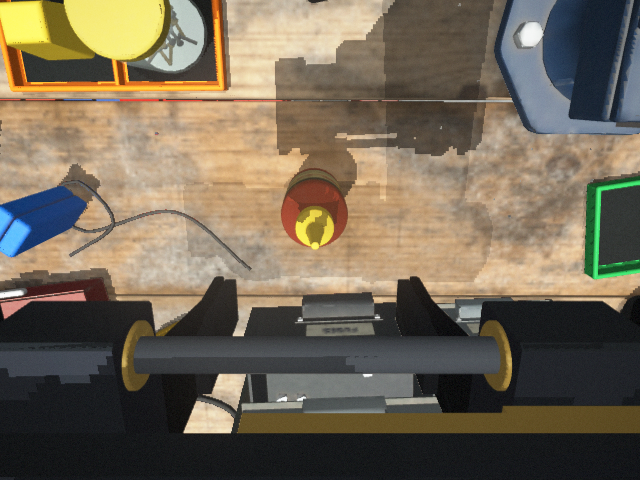

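The cap is at (315,225), centred between the fingers, and the drawer lies behind it, clear of the gripper. I'll descend to the cap.

Emit:
step_arm(linear=[[0, 0, 20], [0, 0, 25], [0, 0, 25], [0, 0, 20], [0, 0, 14], [0, 0, 7], [0, 0, 3], [0, 0, 0]], delta_rot=[[0, 0, 0], [0, 0, 0], [0, 0, 0], [0, 0, 0], [0, 0, 0], [0, 0, 0], [0, 0, 0], [0, 0, 0]], grip=[70, 70, 70, 70, 70, 70, 70, 70])

```text
time_s: 30.38
tcp_pos: [0.5922, -0.1732, 0.1125]
ee_rot: [[-1.0, -0.0, 0.001], [-0.0, 1.0, -0.0], [-0.001, -0.0, -1.0]]
wrist_force: [0.7, 0.3, -0.2]
gripper_width: 0.808
gripper_force: 0.0
```

Emit:
step_arm(linear=[[0, 0, 0], [0, 0, 0], [0, 0, 0], [0, 0, 0], [0, 0, 0], [0, 0, 0], [0, 0, 0], [0, 0, 0]], delta_rot=[[0, 0, 0], [0, 0, 0], [0, 0, 0], [0, 0, 0], [0, 0, 0], [0, 0, 0], [0, 0, 0], [0, 0, 0]], grip=[15, 15, 15, 15, 15, 15, 15, 15])

```text
time_s: 31.38
tcp_pos: [0.5919, -0.1732, 0.112]
ee_rot: [[-1.0, 0.0, -0.0], [0.0, 1.0, -0.0], [0.0, -0.0, -1.0]]
wrist_force: [-0.0, -0.3, -0.5]
gripper_width: 0.275
gripper_force: 30.0
```

Emit:
step_arm(linear=[[0, 0, -3], [0, 0, -7], [0, 0, -10], [0, 0, 0]], delta_rot=[[0, 0, 0], [0, 0, 0], [0, 0, 0], [0, 0, 0]], grip=[15, 15, 15, 15])

```text
time_s: 31.88
tcp_pos: [0.5927, -0.1732, 0.1334]
ee_rot: [[-1.0, 0.0, 0.003], [0.0, 1.0, -0.0], [-0.003, -0.0, -1.0]]
wrist_force: [0.1, -0.1, -4.0]
gripper_width: 0.277
gripper_force: 29.9
```

Emit:
step_arm(linear=[[0, 0, -15], [0, 0, -20], [0, 0, -25], [0, 0, -25], [0, 0, -20], [0, 0, -5], [0, 0, 0]], delta_rot=[[0, 0, 0], [0, 0, 0], [0, 0, 0], [0, 0, 0], [0, 0, 0], [0, 0, 0], [0, 0, 0]], grip=[15, 15, 15, 15, 15, 15, 15])

```text
time_s: 32.75
tcp_pos: [0.5917, -0.173, 0.2421]
ee_rot: [[-1.0, 0.0, 0.0], [0.0, 1.0, 0.0], [-0.0, 0.0, -1.0]]
wrist_force: [-0.6, -0.0, -4.7]
gripper_width: 0.277
gripper_force: 29.9
```

Emit:
step_arm(linear=[[-2, 15, 0], [-3, 30, 0], [-3, 37, 0], [-4, 40, 0], [-4, 40, 0], [-4, 40, 0], [-3, 40, 0], [-3, 35, 0], [-2, 25, 0], [0, 13, 0]], delta_rot=[[0, 0, 0], [0, 0, 0], [0, 0, 0], [0, 0, 0], [0, 0, 0], [0, 0, 0], [0, 0, 0], [0, 0, 0], [0, 0, 0], [0, 0, 0]], grip=[15, 15, 15, 15, 15, 15, 15, 15, 15, 15])

```text
time_s: 34.0
tcp_pos: [0.6197, 0.1434, 0.2413]
ee_rot: [[-1.0, -0.001, -0.001], [-0.001, 1.0, -0.001], [0.001, -0.001, -1.0]]
wrist_force: [-0.9, 0.1, -4.7]
gripper_width: 0.274
gripper_force: 29.9
```

```bash
python3 plan.py 619.5 141.7 115 90; python3 - <<'E'
from h import *
d=capture('wrist');d2=capture('side');cv2.imwrite('pics/w7.png',cv2.hconcat([cv2.resize(d['img'][:,:,::-1],(400,300)),cv2.resize(d2['img'][100:280,220:460,::-1],(400,300))]))
E
```

```text
tcp [619.7 143.4 241.3] t 34.0 w 0.273618190503182 shift [  0.   -1.6 126.3] turn 0.001 tilt z [-1.3e-03 -6.0e-04 -1.0e+00] joints [  28.   23.    4.   -0.  -71. -118.]
shift after turning [  0.   -1.6 126.3]
```

View pics/w7.png

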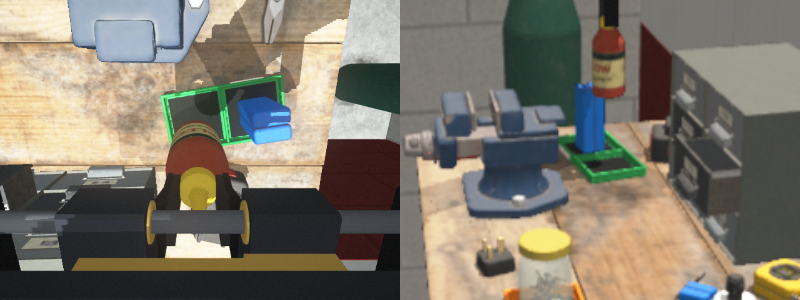

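The tap case stands in its bay and the oil bottle hangs upright over the free one. I'll lower it.

Emit:
step_arm(linear=[[0, -1, 15], [0, 0, 28], [0, 0, 30], [0, 0, 25], [0, 0, 14], [0, 0, 7], [0, 0, 4], [0, 0, 2], [0, 0, 0.5], [0, 0, 0]], delta_rot=[[0, 0, 0], [0, 0, 0], [0, 0, 0], [0, 0, 0], [0, 0, 0], [0, 0, 0], [0, 0, 0], [0, 0, 0], [0, 0, 0], [0, 0, 0]], grip=[15, 15, 15, 15, 15, 15, 15, 15, 15, 15])

```text
time_s: 35.35
tcp_pos: [0.6202, 0.141, 0.117]
ee_rot: [[-1.0, 0.0, 0.001], [0.0, 1.0, 0.0], [-0.001, 0.0, -1.0]]
wrist_force: [-0.2, 1.0, -4.1]
gripper_width: 0.279
gripper_force: 29.9
```

Emit:
step_arm(linear=[[0, 0, 0.5], [0, 0, 0.5], [0, 0, 0]], delta_rot=[[0, 0, 0], [0, 0, 0], [0, 0, 0]], grip=[15, 15, 15])

```text
time_s: 35.72
tcp_pos: [0.62, 0.1409, 0.1155]
ee_rot: [[-1.0, 0.0, -0.0], [0.0, 1.0, -0.0], [0.0, -0.0, -1.0]]
wrist_force: [-0.4, 0.0, -4.8]
gripper_width: 0.277
gripper_force: 29.9
```

Emit:
step_arm(linear=[[0, 0, 0.5], [0, 0, 0.5], [0, 0, 0]], delta_rot=[[0, 0, 0], [0, 0, 0], [0, 0, 0]], grip=[15, 15, 15])

```text
time_s: 36.1
tcp_pos: [0.6203, 0.1409, 0.1151]
ee_rot: [[-1.0, -0.0, 0.001], [-0.0, 1.0, 0.0], [-0.001, 0.0, -1.0]]
wrist_force: [-0.5, -1.5, -0.5]
gripper_width: 0.278
gripper_force: 29.9
```

The weight has come off. Releasing and retreating.

Emit:
step_arm(linear=[[0, 0, 0], [0, 0, 0], [0, 0, 0], [0, 0, 0], [0, 0, -10], [0, 0, -30], [0, 0, -45], [0, 0, -45], [0, 0, 0], [0, 0, 0]], delta_rot=[[0, 0, 0], [0, 0, 0], [0, 0, 0], [0, 0, 0], [0, 0, 0], [0, 0, 0], [0, 0, 0], [0, 0, 0], [0, 0, 0], [0, 0, 0]], grip=[50, 50, 50, 50, 50, 50, 50, 50, 50, 50])

```text
time_s: 37.35
tcp_pos: [0.6196, 0.1409, 0.2446]
ee_rot: [[-1.0, 0.0, -0.0], [0.0, 1.0, 0.001], [0.0, 0.001, -1.0]]
wrist_force: [-0.2, 0.4, 0.0]
gripper_width: 0.579
gripper_force: 0.0
```

```bash
python3 wfit.py oil .62 .141 0; python3 - <<'E'
from fit import *
ds={c:capture(c) for c in('side','top')}
for n,x,y in [('jar',.4515,-.299),('cutter_block',.4515,-.389),('plug',.4024,-.1638)]:
    for r in silhouettes('top',n)[:1]: print(n,np.round(fit({'top':ds['top']},n,x,y,{'top':r['mask']},[0]),4))
w=capture('wrist')['img'];s=ds['side']['img'][100:340,200:520]
cv2.imwrite('pics/end.png',cv2.hconcat([cv2.resize(w,(400,300)),cv2.resize(s,(400,300))])[:,:,::-1])
E
```

```text
[310.3, 205.0] 0.55 [ 0.619   0.1403 -2.274   0.0226] [0.624 0.137 0.05 ]
jar [ 0.4503 -0.2977  2.4667  0.0307]
cutter_block [ 0.4519 -0.3858  5.0288  0.1498]
plug [ 0.4019 -0.1631 13.6634  0.1051]
```

View pics/end.png

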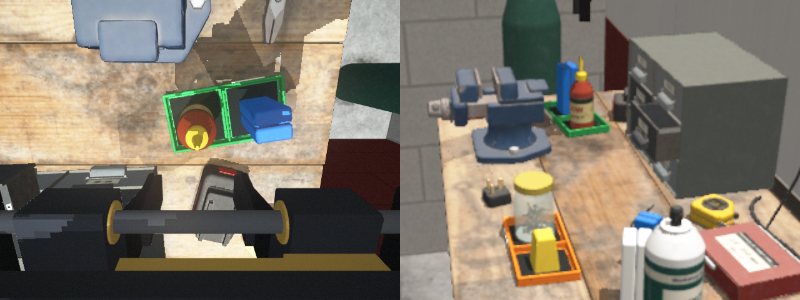

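All four things stand upright in their own bays, the plug is where it was, and the arm is clear.

```bash
python3 -c "
from station import *
print(finish_job())"
```

```text
the job is handed in; nothing more can be done
None
```

Both kits are in place and the job is handed in at about 38 s: tap case and oil bottle in the green tray, cutter block and jar in the orange tray, all upright in their own bays, with the plug still in its place; the station returned no verdict.

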